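Weigh a box of screws on the bench balance and lock the beam

ROBOT

A 7-joint arm with a two-finger parallel gripper is mounted at the origin on a cart in front of the work surface, level with it; the furniture and walls round the work are solid. World frame = base frame: x ahead of the robot, y to its left, z up, the work surface at z = 0. Lengths are in m, angles in rad, forces in N, time in s.
With the tool pointing down it reaches from about 0.4 to 0.85 m from the base axis. Payload 10.4 kg.
Tool frame: the origin (TCP) lies between the finger pads; the fingertips stand r.nose_length ahead of it and the grasp point (between the pads) lies 6 mm ahead of it (r.nose_length is the distance from the TCP to the fingertips, in m); z points along the fingers, y is the line along which they close (so a half turn about z gives the same grasp; the last joint's range is limited). The gripper opens to 87 mm and grips with 3 to 60 N. Pads are 19 mm wide; open, the fingers measure 117 mm over their backs; the gripper's body (75 mm by 190 mm) begins 51 mm behind the grasp point.
Start: joints at [1.259, 0.332, -0.065, 1.46, 0.022, 1.35, -0.088], TCP at [0.178, -0.599, 0.248] pointing down, gripper open.
Joint ranges: [-2.6, 2.6], [-0.5, 2.12], [-1.47, 1.34], [0.16, 2.42], [-1.27, 4.41], [0.06, 2.06], [-2.6, 2.6]. Speed limits (rad/s): [2.22, 2.22, 2.79, 2.79, 3.14, 3.14, 3.14].

INTERFACE

Orientations are given as a 3x3 rotation matrix whose columns are the frame's x, y, z axes.
In Python, from station import status, eyes, r gives the robot as it stands.
- The arm moves only by the tool step_arm, never from a script. Its argument "targets" is a list of rows, each an object of numbers: "ax", "ay", "az": the turn, a rotation vector about the tool's x, y, z in degrees; "dx", "dy", "dz": the shift along the tool's x, y, z in cm; "hand": the closure, from -1 (fully open) to 1 (shut). In form: [{"ax": .., "ay": .., "az": .., "dx": .., "dy": .., "dz": .., "hand": ..}, ...]. A call has 1 to 10 rows; each row shifts and turns the commanded pose from where the row before left it, along the tool's axes as they then stand; what a row does not reach is not made up. A row lasts 1/10 s, in which the tool goes at most 50 mm and 8.59 degrees, less where a joint would pass 70% of its speed; a pose out of reach is approached as far as the arm can. A call is refused whole if a number of a shift passes 5 or a number of a turn 8.59, either way. A call with a gripper value outside its range is refused whole. The fingers move at their own pace and stop on an object; "force" is the grip in N (left out, the last holds). Time passes only in rows, so rows that do not move let the fingers close. It gives the time, the measured TCP pose, the force, the opening and the grip force at its end, in the units of the state.
- status.read_state(): the state, without advancing time (a new reading comes with each control period).
- eyes.snapshot(name): name is "scene" or "top"; returns a dict with "img" (400x640x3 uint8, red, green, blue), "z_map" (400x640 float32, m along the optical axis (not along the pixel's ray), 0 where there is no reading), "fx", "fy", "cx", "cy" (pixels), "camera_from_world" (4x4, takes a point from world to camera coordinates). Camera axes: x right, y up, looking along -z (the intrinsics and any distortion apply to the point x, -y, -z); pixel columns grow to the right and rows downward; lengths in m; the calibration is good to about 2 mm. A picture is of the moment at which its call begins.
- r.hand_in(): hands the job in; it is judged then, once.
The state is a dict: "time_s": time; "q": joint angles; "dq": joint speeds; "joint_efforts": joint torques, N m; "tcp_pos": TCP position; "ee_rot": TCP orientation; "force": force on the tool from outside, world axes, zero at the start; "moment": the same for the moment, N m; "opening": finger opening in m; "grasp_force": force on a finger pad.
Only numpy, scipy, OpenCV 4.12 (cv2) and the standard library are available. Lean on these libraries where they do the work, as an engineer would, in place of code of your own. Each camera call takes 0.05 s, during which the arm holds its last target. There are 200 camera calls.

TASK

Weigh the box of screws that stands on the far pan of the balance: take weights from the sloping rest and set them gently and upright on the near pan, one or both as needed, until the beam swings freely and comes to rest level. Then slide the red lock tab fully in so that its fork holds the level beam, and let go of everything. Do not touch the screw boxes.

Things in the scene. Friction and masses are not known exactly. Their poses are not given: they have to be found in the camera images.
- balance: Fixed two-pan balance, green base 300 x 90 mm, place and yaw vary. Origin on the bench under the beam's pivot; x along the beam from near pan (toward the robot) to far pan, y to the lock side, z up. Pivot 75 mm above the bench between green cheeks 90 mm high, white index plate up to 121 mm. The pans ride on the beam 120 mm each side of the pivot and stay horizontal.
- beam (a joint): Beam angle in rad: 0 level, positive when the far pan is low and the near pan high; stops at +-0.15 (a pan then stands 18 mm higher or lower than level). It starts on the + stop. Any difference of about 85 g or more between the pans holds it on a stop; smaller ones tilt it 0.18 rad per 100 g, wherever in the pans things stand. Settles in about 1 s.
- near_pan_floor (a point): Centre of the upper face of the near pan's floor; moves up and down with the beam (123 mm above the bench at the start, 105 mm above the bench when level). Round steel dish: flat floor 96 mm across, rim 7 mm high and 110 mm across. Both weights fit side by side, 40 mm apart.
- far_pan_floor (a point): The same point of the far pan, on which a box of screws stands.
- lock (a joint): Slide of the steel beam lock in m: 0 open (at the start), 0.035 fully in. It slides along the balance's -y toward the beam, resistance about 1 N. Its fork has under 3 mm of play above and below the beam: it only goes over a nearly level beam, else it strikes the beam's side.
- lock_tab (a point): Centre of the top of the lock's red tab: 22 mm (balance x) by 16 mm (balance y, the way it slides) by 30 mm high, top 109 mm above the bench; 40 mm from the pivot toward the near pan, 90 mm (open) or 55 mm (in) from the beam's centre line. Pinch it from above across its 16 mm: the gripper's wide side then clears the weights on the pan.
- rest: Fixed wooden sloping rest, 150 x 80 mm, origin in the middle of its underside; place and yaw vary. Two round sockets 75 mm apart along its x, 36 mm wide, 26 mm deep, lean about 35 degrees from vertical toward its -y, so the weights' knobs point up and away from the balance. Draw weights out along the socket.
- weight_small: Grey aluminium 100 g weight in one of the two sockets, leaning with it; which socket varies. Round body 34 mm across, 32 mm high; neck 16 across, 12 high; cylindrical knob 24 across, 20 high; 64 mm in all. Origin at the centre of its bottom, z axis up through the knob; knob centre 54 mm along z.
- weight_large: Brass 200 g weight in the other socket. Same widths, but body 52 mm high, 84 mm in all; knob centre 74 mm along its z. Origin at the centre of its bottom, z axis up through the knob.
- screw_box_a: Cardboard screw box with a blue lid, 52 x 68 x 42 mm, origin at the centre of its underside. Two boxes look alike: one weighs about 200 g, the other about 300 g (within 3 percent). One at random stands on the far pan, the other waits on a plywood step at the right.
- screw_box_b: As screw_box_a, of the other weight.

How it is judged:
By the outcome, as a careful person would: the job done as asked, in the order asked, and still so for the second after the job is handed in, with the robot touching nothing.
It also fails if it takes over 72 s, if anything falls off the work surface, if the arm or the gripper's body presses on something with over 40 N, if the wrist force passes 120 N, or if a joint passes its speed limit or range.

## Working session

There is one attempt and no reset: what is moved stays moved. The work goes in short steps, Python scripts to look and compute and a tool call to move; the robot and the scene stay as the last step left them, time stands still between calls to the robot, and variables do not carry over. Pictures are saved under pics/ and viewed, at most 10 in all, crops included, and the job is handed in when it is done.

Besides the shell and the picture viewer there is one more tool, called after "Emit:" in YAML: its name, and indented under it one key for each argument. step_arm: Moves the arm, as the interface text tells. Its arguments: {"type":"object","properties":{"targets":{"type":"array","items":{"type":"object","properties":{"ax":{"type":"number"},"ay":{"type":"number"},"az":{"type":"number"},"dx":{"type":"number"},"dy":{"type":"number"},"dz":{"type":"number"},"hand":{"type":"number"}}}},"force":{"type":"number"}},"required":["targets"]}

```bash
ls; mkdir -p pics; python3 - <<'E'
from station import status, eyes, r
import cv2,numpy as np,pickle
s=status.read_state(); print(s['time_s'],s['tcp_pos'],s['ee_rot'],s['opening'],r.nose_length)
d={}
for n in ('scene','top'):
    o=eyes.snapshot(n); d[n]=o; cv2.imwrite(f'pics/{n}0.png',o['img'][:,:,::-1]); print(n,o['fx'],o['fy'],o['cx'],o['cy'],np.round(o['camera_from_world'],3).tolist(),[k for k in o])
pickle.dump(d,open('d0.pkl','wb'))
E
```

```text
pics
0.0 [ 0.17788514 -0.59877167  0.24673007] [[ 9.58576861e-01  2.84833555e-01 -4.96842176e-04]
 [ 2.84833977e-01 -9.58575850e-01  1.39476239e-03]
 [-7.89857832e-05 -1.47850448e-03 -9.99998904e-01]] 0.08698848918490423 0.025
scene 500.80771191993955 500.80771191993955 313.5391117865411 186.81837420850735 [[0.85, -0.527, -0.001, -0.538], [0.406, 0.653, 0.64, -0.207], [-0.337, -0.544, 0.769, -1.297], [0.0, 0.0, 0.0, 1.0]] ['img', 'z_map', 'fx', 'fy', 'cx', 'cy', 'camera_from_world']
top 396.111245191529 396.111245191529 318.90720986043254 192.7773154894431 [[0.017, -1.0, -0.015, -0.135], [0.999, 0.017, 0.035, -0.559], [-0.035, -0.016, 0.999, -1.088], [0.0, 0.0, 0.0, 1.0]] ['img', 'z_map', 'fx', 'fy', 'cx', 'cy', 'camera_from_world']
```

View pics/scene0.png

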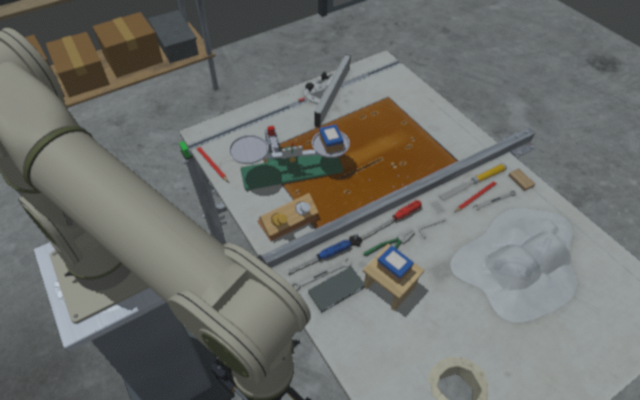

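View pics/top0.png

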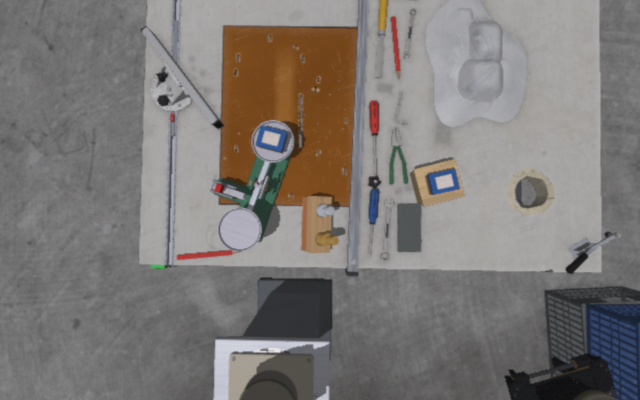

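The scene view shows the balance around (290,165) and the rest at (290,215). In the top view the lock tab is at (218,188), the near pan at (240,230), the far pan with its box at (272,140), the grey weight near (325,210) and the brass one near (325,240). A rail runs along column 355. Next I'll enlarge and measure.

```bash
cat > h.py <<'E'
import numpy as np,cv2,pickle
def cam(o):
    T=np.array(o['camera_from_world']); return T[:3,:3],T[:3,3]
def ray(o,u,v):
    R,t=cam(o); d=np.array([(u-o['cx'])/o['fx'],-(v-o['cy'])/o['fy'],-1.]); return -R.T@t, R.T@d
def onz(o,u,v,z):
    c,d=ray(o,u,v); return c+d*(z-c[2])/d[2]
def cloud(o):
    v,u=np.mgrid[0:400,0:640]; z=o['z_map'].astype(float); R,t=cam(o)
    p=np.stack([(u-o['cx'])/o['fx']*z,-(v-o['cy'])/o['fy']*z,-z],-1); return (p-t)@R
def two(o1,p1,o2,p2):
    c1,d1=ray(o1,*p1); c2,d2=ray(o2,*p2)
    A=np.stack([d1,-d2],1); s=np.linalg.lstsq(A,c2-c1,rcond=None)[0]
    a,b=c1+s[0]*d1,c2+s[1]*d2; return (a+b)/2,np.linalg.norm(a-b)
def proj(o,p):
    R,t=cam(o); q=R@np.array(p)+t; return o['cx']-o['fx']*q[0]/q[2], o['cy']+o['fy']*q[1]/q[2]
E
python3 - <<'E'
from h import *
d=pickle.load(open('d0.pkl','rb'))
t,s=d['top'],d['scene']
a=cv2.resize(t['img'][130:260,200:365],None,fx=4.8,fy=4.5,interpolation=cv2.INTER_CUBIC)
cv2.imwrite('pics/tc.png',a[:,:,::-1])
b=cv2.resize(s['img'][115:240,220:365],None,fx=5,fy=4.8,interpolation=cv2.INTER_CUBIC)
cv2.imwrite('pics/sc.png',b[:,:,::-1])
C=cloud(t)
for n,u,v in [('pan',240,230),('tab',218,188),('grey',325,210),('brass',328,240),('rest',310,225),('rail',356,230),('rail2',356,100),('bench',200,100),('box',272,138),('stepbox',442,180),('leftrail',172,150),('cheek',262,180)]:
    print(n,np.round(C[v,u],3),t['z_map'][v,u])
C=cloud(s)
for n,u,v in [('pan',250,150),('tab',271,130),('rail',400,200),('bench',220,200)]: print(n,np.round(C[v,u],3))
E
```

```text
pan [0.462 0.067 0.124] 0.98171407
tab [0.566 0.129 0.107] 1.0028138
grey [ 0.514 -0.143  0.079] 1.024911
brass [ 0.438 -0.152  0.092] 1.0097187
rest [ 0.474 -0.104  0.052] 1.051541
rail [ 0.462 -0.226  0.042] 1.0585274
rail2 [ 0.812 -0.221  0.045] 1.0685613
bench [0.802 0.196 0.061] 1.0588486
box [ 0.691 -0.008  0.129] 0.98333657
stepbox [ 0.593 -0.428  0.133] 0.96965414
leftrail [ 0.677  0.296 -0.013] 1.129832
cheek [0.59  0.023 0.077] 1.0319195
pan [0.467 0.068 0.119]
tab [0.56  0.117 0.109]
rail [ 0.768 -0.243  0.026]
bench [ 0.536  0.757 -0.895]
```

View pics/tc.png

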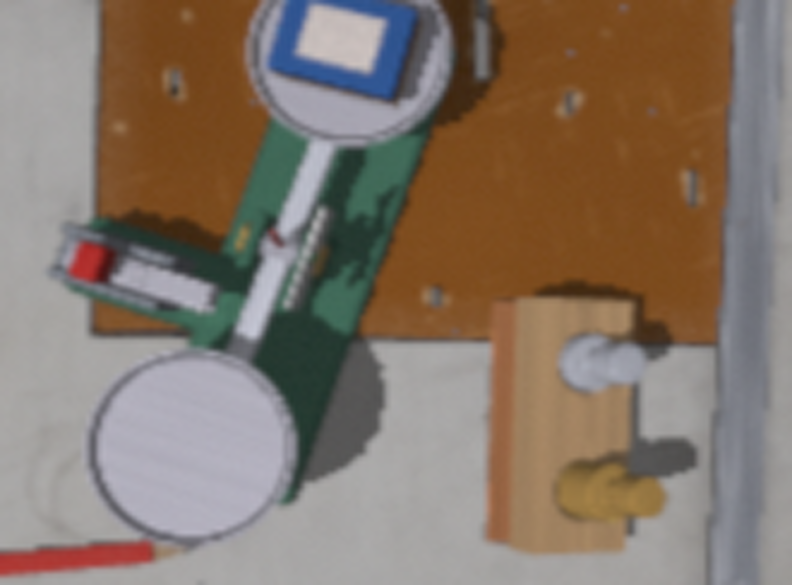

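View pics/sc.png

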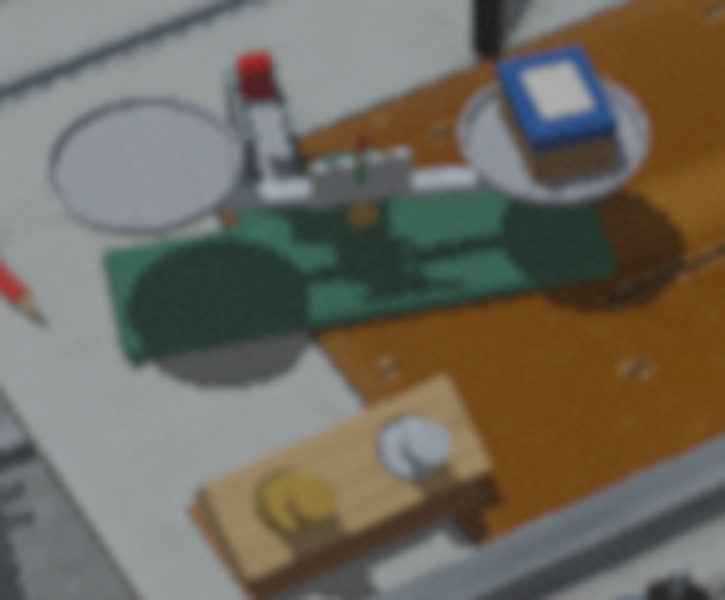

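The enlarged crops show the tab (red) and both pans clearly. The brass knob is at top-crop (637,495) and scene-crop (315,500). The grey knob is at (625,362) and (433,446). The rest is nearly aligned with the world axes, leaning toward -y.

```bash
python3 - <<'E'
from h import *
d=pickle.load(open('d0.pkl','rb'))
t,s=d['top'],d['scene']
T=lambda x,y:(199.5+(x+.5)/4.8,129.5+(y+.5)/4.5)
S=lambda x,y:(219.5+(x+.5)/5,114.5+(y+.5)/4.8)
for n,a,b in [('pan',(192,444),(145,165)),('far',(350,55),(554,139)),('brassknob',(637,495),(315,500)),('greyknob',(625,362),(433,446)),
 ('tabtop',(91,262),(254,62)),('restUL',(515,298),(445,376)),('restLL',(513,548),(199,491)),('restUR',(634,299),(494,478)),('restLR',(628,550),(253,580)),
 ('plate',(300,295),(313,165))]:
    p,e=two(t,T(*a),s,S(*b)); print(n,np.round(p,4),round(e,4))
# masks
for n,o,roi in [('t',t,(200,130,365,260)),('s',s,(220,115,365,240))]:
    x0,y0,x1,y1=roi; h=cv2.cvtColor(o['img'],cv2.COLOR_RGB2HSV)[y0:y1,x0:x1]
    for k,m in [('red',((h[...,0]<8)|(h[...,0]>172))&(h[...,1]>170)&(h[...,2]>90)),('brass',(h[...,0]>17)&(h[...,0]<28)&(h[...,1]>140))]:
        nn,l,st,c=cv2.connectedComponentsWithStats(m.astype(np.uint8))
        for i in range(1,nn):
            if st[i,4]>15: print(n,k,st[i]+[x0,y0,0,0,0],c[i]+[x0,y0])
E
```

```text
pan [0.4647 0.0689 0.123 ] 0.0025
far [ 0.6884 -0.0042  0.088 ] 0.0005
brassknob [ 0.4386 -0.1628  0.0824] 0.0002
greyknob [ 0.5143 -0.1553  0.0695] 0.0002
tabtop [0.565  0.1283 0.1069] 0.0023
restUL [ 0.5542 -0.0953  0.0423] 0.0068
restLL [ 0.4024 -0.095   0.0383] 0.0003
restUR [ 0.5514 -0.1599  0.0188] 0.0023
restLR [ 0.401  -0.159   0.0307] 0.0013
plate [0.5454 0.0157 0.1258] 0.0078
t red [215 184   7   8  38] [218.39473684 187.84210526]
t red [200 252  31   5  69] [214.02898551 253.65217391]
t brass [317 234  20  11 164] [325.92073171 239.37195122]
s brass [358 151   7   8  24] [361.125      154.79166667]
s brass [273 215  13  10  96] [278.91666667 219.        ]
```

```bash
python3 - <<'E'
from h import *
d=pickle.load(open('d0.pkl','rb'))
for n in ('top','scene'):
    o=d[n]; C=cloud(o); h=cv2.cvtColor(o['img'],cv2.COLOR_RGB2HSV)
    w=(C[...,0]>.40)&(C[...,0]<.56)&(C[...,1]>-.2)&(C[...,1]<-.08)
    wood=w&(h[...,0]>8)&(h[...,0]<17)&(h[...,1]<140)&(h[...,2]>110)&(C[...,2]>.015)
    P=C[wood]; A=np.c_[P[:,:2],np.ones(len(P))]; 
    k=np.ones(len(P),bool)
    for _ in range(6):
        c=np.linalg.lstsq(A[k],P[k,2],rcond=None)[0]; r_=abs(A@c-P[:,2]); k=r_<.006
    print(n,len(P),k.sum(),'slope deg',np.degrees(np.arctan(c[:2])),c,P[k].min(0),P[k].max(0))
    for nm,m in [('brass',w&(h[...,0]>17)&(h[...,0]<30)&(h[...,1]>130)),('grey',w&(h[...,1]<50)&(C[...,0]>.48)&(C[...,2]>.04))]:
        Q=C[m]; K=Q[Q[:,2]>np.percentile(Q[:,2],98)-.02]; print(nm,len(Q),np.round(Q.mean(0),3),np.round(Q.min(0),3),np.round(Q.max(0),3),'knob',np.round(np.median(K,0),3))
E
```

```text
top 1185 46 slope deg [ 47.29671143 -74.12369081] [ 1.08356483 -3.51604445 -0.83558922] [ 0.402633   -0.12873792  0.03691278] [ 0.50520087 -0.09445614  0.0634468 ]
brass 202 [ 0.44  -0.146  0.077] [ 0.424 -0.175  0.049] [ 0.455 -0.12   0.1  ] knob [ 0.439 -0.159  0.094]
grey 1085 [ 0.521 -0.142  0.936] [ 0.498 -0.164  0.04 ] [ 0.53  -0.119  1.105] knob [ 0.523 -0.143  1.105]
scene 23 9 slope deg [10.73017077 -6.14033014] [ 0.1894974  -0.10758116 -0.06509255] [ 0.40029577 -0.1384563   0.02178494] [ 0.53623735 -0.10944265  0.05261226]
brass 132 [ 0.43  -0.157  0.08 ] [ 0.419 -0.178  0.051] [ 0.446 -0.125  0.1  ] knob [ 0.433 -0.167  0.093]
grey 156 [ 0.507 -0.144  0.063] [ 0.48  -0.166  0.04 ] [ 0.537 -0.106  0.086] knob [ 0.509 -0.155  0.077]
```

Emit:
step_arm:
  targets:
    - {"dx": 4, "dy": -3, "hand": -0.3}
    - {"dx": 4, "dy": -3, "hand": -0.3}
    - {"dx": 4, "dy": -3, "hand": -0.3}
    - {"dx": 4, "dy": -3, "hand": -0.3}
    - {"dx": 4, "dy": -3, "hand": -0.3}
    - {"dx": 4, "dy": -3, "hand": -0.3}
    - {"dx": 4, "dy": -3, "hand": -0.3}
    - {"dx": 4, "dy": -3, "hand": -0.3}
    - {"dx": 2, "dy": -2, "hand": -0.3}
    - {"hand": -0.3}
  force: 20

```text
invalid input
```

Emit:
step_arm:
  targets:
    - {"ax": 0, "ay": 0, "az": 0, "dx": 4, "dy": -3, "dz": 0, "hand": -0.3}
    - {"ax": 0, "ay": 0, "az": 0, "dx": 4, "dy": -3, "dz": 0, "hand": -0.3}
    - {"ax": 0, "ay": 0, "az": 0, "dx": 4, "dy": -3, "dz": 0, "hand": -0.3}
    - {"ax": 0, "ay": 0, "az": 0, "dx": 4, "dy": -3, "dz": 0, "hand": -0.3}
    - {"ax": 0, "ay": 0, "az": 0, "dx": 4, "dy": -3, "dz": 0, "hand": -0.3}
    - {"ax": 0, "ay": 0, "az": 0, "dx": 4, "dy": -3, "dz": 0, "hand": -0.3}
    - {"ax": 0, "ay": 0, "az": 0, "dx": 4, "dy": -3, "dz": 0, "hand": -0.3}
    - {"ax": 0, "ay": 0, "az": 0, "dx": 4, "dy": -3, "dz": 0, "hand": -0.3}
  force: 20

```text
time_s: 0.9
tcp_pos: [0.4171, -0.2761, 0.2475]
ee_rot: [[0.959, 0.285, -0.0], [0.285, -0.959, -0.0], [-0.0, 0.0, -1.0]]
force: [1.4, 0.4, -0.1]
opening: 0.0566
grasp_force: 0.0
```

Emit:
step_arm:
  targets:
    - {"ax": 0, "ay": 0, "az": -8.2, "dx": 0, "dy": 0, "dz": 0, "hand": -0.3}
    - {"ax": 0, "ay": 0, "az": -8.2, "dx": 0, "dy": 0, "dz": 0, "hand": -0.3}
    - {"ax": 0, "ay": 0, "az": -8.2, "dx": 0, "dy": 0, "dz": 0, "hand": -0.3}
    - {"ax": 0, "ay": 0, "az": -8.2, "dx": 0, "dy": 0, "dz": 0, "hand": -0.3}
    - {"ax": 0, "ay": 0, "az": -8.2, "dx": 0, "dy": 0, "dz": 0, "hand": -0.3}
    - {"ax": 0, "ay": 0, "az": -8.2, "dx": 0, "dy": 0, "dz": 0, "hand": -0.3}
    - {"ax": 0, "ay": 0, "az": -8.2, "dx": 0, "dy": 0, "dz": 0, "hand": -0.3}
    - {"ax": 0, "ay": 0, "az": -8.2, "dx": 0, "dy": 0, "dz": 0, "hand": -0.3}
    - {"ax": 0, "ay": 0, "az": -7.8, "dx": 0, "dy": 0, "dz": 0, "hand": -0.3}

```text
time_s: 1.8
tcp_pos: [0.4162, -0.2778, 0.2472]
ee_rot: [[-0.005, 1.0, -0.001], [1.0, 0.005, 0.0], [0.0, -0.001, -1.0]]
force: [-0.7, 0.1, 0.8]
opening: 0.0566
grasp_force: 0.0
```

Emit:
step_arm:
  targets:
    - {"ax": 0, "ay": 7, "az": 0, "dx": 0, "dy": 0, "dz": 0, "hand": -0.3}
    - {"ax": 0, "ay": 7, "az": 0, "dx": 0, "dy": 0, "dz": 0, "hand": -0.3}
    - {"ax": 0, "ay": 7, "az": 0, "dx": 0, "dy": 0, "dz": 0, "hand": -0.3}
    - {"ax": 0, "ay": 7, "az": 0, "dx": 0, "dy": 0, "dz": 0, "hand": -0.3}
    - {"ax": 0, "ay": 7, "az": 0, "dx": 0, "dy": 0, "dz": 0, "hand": -0.3}
    - {"ax": 0, "ay": 0, "az": 0, "dx": 0, "dy": 0, "dz": 0, "hand": -0.3}
    - {"ax": 0, "ay": 0, "az": 0, "dx": 0, "dy": 0, "dz": 0, "hand": -0.3}

```text
time_s: 2.5
tcp_pos: [0.4164, -0.278, 0.2469]
ee_rot: [[0.001, 1.0, 0.0], [0.82, -0.001, 0.572], [0.572, -0.001, -0.82]]
force: [0.6, -0.1, 0.2]
opening: 0.0564
grasp_force: 0.0
```

Emit:
step_arm:
  targets:
    - {"ax": 0, "ay": 0, "az": 0, "dx": 0, "dy": 0.7, "dz": 4, "hand": -0.3}
    - {"ax": 0, "ay": 0, "az": 0, "dx": 0, "dy": 0.7, "dz": 4, "hand": -0.3}
    - {"ax": 0, "ay": 0, "az": 0, "dx": 0, "dy": 0.8, "dz": 4, "hand": -0.3}
    - {"ax": 0, "ay": 0, "az": 0, "dx": 0, "dy": 0, "dz": 0, "hand": -0.3}
    - {"ax": 0, "ay": 0, "az": 0, "dx": 0, "dy": 0, "dz": 0, "hand": -0.3}

```text
time_s: 3.0
tcp_pos: [0.4388, -0.2081, 0.1501]
ee_rot: [[-0.002, 1.0, -0.0], [0.821, 0.002, 0.571], [0.571, 0.001, -0.821]]
force: [0.1, 0.1, 0.2]
opening: 0.0566
grasp_force: 0.0
```

```bash
python3 - <<'E'
from station import eyes
import cv2,numpy as np
o=eyes.snapshot('scene')['img'][115:265,200:390]; p=eyes.snapshot('top')['img'][170:280,250:390]
a=cv2.resize(o,(780,600),interpolation=cv2.INTER_CUBIC); b=cv2.resize(p,(780,600),interpolation=cv2.INTER_CUBIC)
cv2.imwrite('pics/g1.png',cv2.resize(np.hstack([a,b]),(800,310))[:,:,::-1])
E
```

```text
(no output)
```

View pics/g1.png

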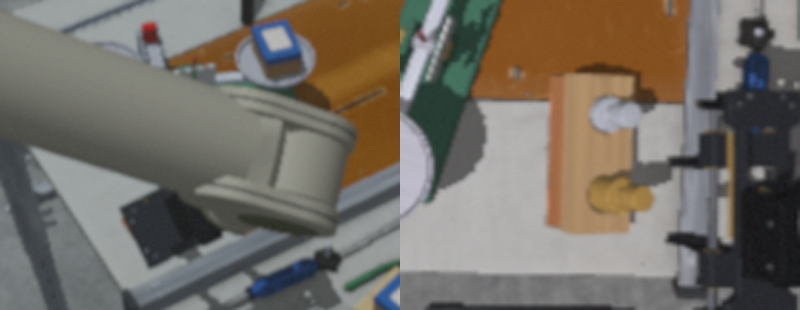

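Scene view: the arm hides the rest. Top view: the brass knob at crop (645,197) lies midway between the fingers, at rows 160 and 240. I'll advance along the socket axis.

Emit:
step_arm:
  targets:
    - {"ax": 0, "ay": 0, "az": 0, "dx": -0.1, "dy": 0, "dz": 2, "hand": -0.3}
    - {"ax": 0, "ay": 0, "az": 0, "dx": 0, "dy": 0, "dz": 2, "hand": -0.3}
    - {"ax": 0, "ay": 0, "az": 0, "dx": 0, "dy": 0, "dz": 1, "hand": -0.3}
    - {"ax": 0, "ay": 0, "az": 0, "dx": 0, "dy": 0, "dz": 1, "hand": -0.3}
    - {"ax": 0, "ay": 0, "az": 0, "dx": 0, "dy": 0, "dz": 0.6, "hand": -0.3}
    - {"ax": 0, "ay": 0, "az": 0, "dx": 0, "dy": 0, "dz": 0.4, "hand": -0.3}
    - {"ax": 0, "ay": 0, "az": 0, "dx": 0, "dy": 0, "dz": 0, "hand": -0.3}
    - {"ax": 0, "ay": 0, "az": 0, "dx": 0, "dy": 0, "dz": 0, "hand": -0.3}

```text
time_s: 3.9
tcp_pos: [0.4387, -0.1702, 0.0916]
ee_rot: [[0.001, 1.0, 0.001], [0.819, -0.001, 0.573], [0.573, 0.0, -0.819]]
force: [0.1, -0.4, 0.5]
opening: 0.0567
grasp_force: 0.0
```

Emit:
step_arm:
  targets:
    - {"ax": 0, "ay": 0, "az": 0, "dx": 0, "dy": 0, "dz": 0, "hand": 0}
    - {"ax": 0, "ay": 0, "az": 0, "dx": 0, "dy": 0, "dz": 0, "hand": 0.3}
    - {"ax": 0, "ay": 0, "az": 0, "dx": 0, "dy": 0, "dz": 0, "hand": 0.4}
    - {"ax": 0, "ay": 0, "az": 0, "dx": 0, "dy": 0, "dz": 0, "hand": 0.6}
    - {"ax": 0, "ay": 0, "az": 0, "dx": 0, "dy": 0, "dz": 0, "hand": 1}
    - {"ax": 0, "ay": 0, "az": 0, "dx": 0, "dy": 0, "dz": 0, "hand": 1}
    - {"ax": 0, "ay": 0, "az": 0, "dx": 0, "dy": 0, "dz": 0, "hand": 1}
  force: 20

```text
time_s: 4.6
tcp_pos: [0.4383, -0.1698, 0.0913]
ee_rot: [[0.001, 1.0, 0.0], [0.819, -0.001, 0.574], [0.574, -0.0, -0.819]]
force: [-2.7, 0.1, 2.1]
opening: 0.0231
grasp_force: 20.0
```

Emit:
step_arm:
  targets:
    - {"ax": 0, "ay": 0, "az": 0, "dx": 0, "dy": 0, "dz": -0.4, "hand": 1}
    - {"ax": 0, "ay": 0, "az": 0, "dx": 0, "dy": 0, "dz": -0.8, "hand": 1}
    - {"ax": 0, "ay": 0, "az": 0, "dx": 0, "dy": 0, "dz": -0.8, "hand": 1}
    - {"ax": 0, "ay": 0, "az": 0, "dx": 0, "dy": 0, "dz": -1, "hand": 1}
    - {"ax": 0, "ay": 0, "az": 0, "dx": 0, "dy": 0, "dz": -1, "hand": 1}
    - {"ax": 0, "ay": 0, "az": 0, "dx": 0, "dy": 0, "dz": -2, "hand": 1}
    - {"ax": 0, "ay": 0, "az": 0, "dx": 0, "dy": 0, "dz": -2.5, "hand": 1}
    - {"ax": 0, "ay": 0, "az": 0, "dx": 0, "dy": 0, "dz": -2.5, "hand": 1}
    - {"ax": 0, "ay": 0, "az": 0, "dx": 0, "dy": 0, "dz": -2, "hand": 1}
    - {"ax": 0, "ay": 0, "az": 0, "dx": 0, "dy": 0, "dz": 0, "hand": 1}

```text
time_s: 5.6
tcp_pos: [0.4391, -0.2469, 0.2]
ee_rot: [[0.001, 1.0, 0.004], [0.821, -0.003, 0.571], [0.571, 0.003, -0.821]]
force: [0.3, 0.6, -1.3]
opening: 0.0232
grasp_force: 20.0
```

Emit:
step_arm:
  targets:
    - {"ax": 0, "ay": -5, "az": 0, "dx": 2, "dy": 0, "dz": -2, "hand": 1}
    - {"ax": 0, "ay": -5, "az": 0, "dx": 2, "dy": 0, "dz": -2, "hand": 1}
    - {"ax": 0, "ay": -5, "az": 0, "dx": 2, "dy": 0, "dz": -2, "hand": 1}
    - {"ax": 0, "ay": -5, "az": 0, "dx": 1, "dy": 0, "dz": -1, "hand": 1}
    - {"ax": 0, "ay": -5, "az": 0, "dx": 0, "dy": 0, "dz": 0, "hand": 1}
    - {"ax": 0, "ay": -5, "az": 0, "dx": 0, "dy": 0, "dz": 0, "hand": 1}
    - {"ax": 0, "ay": -5, "az": 0, "dx": 0, "dy": 0, "dz": 0, "hand": 1}
    - {"ax": 0, "ay": 0, "az": 0, "dx": 0, "dy": 0, "dz": 0, "hand": 1}
    - {"ax": 0, "ay": 0, "az": 0, "dx": 0, "dy": 0, "dz": 0, "hand": 1}

```text
time_s: 6.5
tcp_pos: [0.4382, -0.2159, 0.2919]
ee_rot: [[0.0, 1.0, -0.001], [1.0, -0.0, 0.002], [0.002, -0.001, -1.0]]
force: [-0.6, -1.1, -2.4]
opening: 0.0231
grasp_force: 20.0
```

```bash
python3 - <<'E'
from station import eyes
import cv2,numpy as np
o=eyes.snapshot('scene')['img'][50:250,190:430]; p=eyes.snapshot('top')['img'][150:270,210:400]
a=cv2.resize(o,(540,450),interpolation=cv2.INTER_CUBIC); b=cv2.resize(p,(540,342),interpolation=cv2.INTER_CUBIC)
c=np.zeros((450,800,3),np.uint8); c[:450,:400]=a[:,:400]; c[:342,400:]=b[:,:400]
cv2.imwrite('pics/g2.png',c[:,:,::-1])
E
```

```text
(no output)
```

View pics/g2.png

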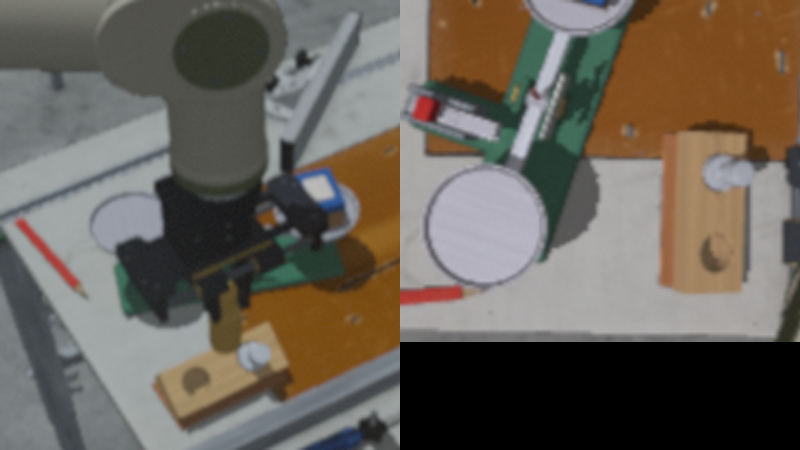

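The brass weight is out and hanging upright in the grip, at scene crop (227,315), and its socket is empty. I'll measure its bottom height and its tilt.

```bash
python3 - <<'E'
from h import *
from station import eyes,status
s=status.read_state(); p=s['tcp_pos']; o=eyes.snapshot('scene')
h=cv2.cvtColor(o['img'],cv2.COLOR_RGB2HSV)[165:215,270:310]
m=((h[...,0]>17)&(h[...,0]<30)&(h[...,1]>110)).astype(np.uint8)
n,l,st,c=cv2.connectedComponentsWithStats(m); i=1+st[1:,4].argmax(); print(st[i]+[270,165,0,0,0],c[i]+[270,165])
for v in range(50):
    u=np.where(l[v]==i)[0]
    if len(u): print(v+165,u.min()+270,u.max()+270,end=' | ')
print()
for dz in (.008,.03,.05,.07,.082,.09): print(dz,np.round(proj(o,p-[0,0,dz]),1))
# lowest silhouette of bottom disc r=17mm
for L in (.078,.082,.086):
    a=np.linspace(0,6.28,60); print(L,max(proj(o,p+[.017*np.cos(x),.017*np.sin(x),-L])[1] for x in a))
E
```

```text
[285 176  13  32 283] [291.34982332 193.46996466]
176 292 293 | 177 292 294 | 178 292 295 | 179 292 295 | 180 291 295 | 181 289 294 | 182 288 294 | 183 288 294 | 184 288 295 | 185 288 295 | 186 288 295 | 187 288 297 | 188 288 297 | 189 289 297 | 190 289 297 | 191 289 297 | 192 288 297 | 193 287 297 | 194 285 297 | 195 285 297 | 196 285 297 | 197 285 297 | 198 285 297 | 199 285 297 | 200 285 296 | 201 285 296 | 202 285 296 | 203 285 295 | 204 285 294 | 205 286 294 | 206 287 293 | 207 288 289 | 
0.008 [290.1 182. ]
0.03 [290.5 188.3]
0.05 [290.8 193.9]
0.07 [291.1 199.4]
0.082 [291.3 202.6]
0.09 [291.4 204.7]
0.078 207.33707751424666
0.082 208.3923367732545
0.086 209.44198913836348
```

Emit:
step_arm:
  targets:
    - {"ax": 0, "ay": 0, "az": 0, "dx": 2, "dy": 0.2, "dz": 0, "hand": 1}
    - {"ax": 0, "ay": 0, "az": 0, "dx": 4, "dy": 0.4, "dz": 0, "hand": 1}
    - {"ax": 0, "ay": 0, "az": 0, "dx": 4.5, "dy": 0.4, "dz": 0, "hand": 1}
    - {"ax": 0, "ay": 0, "az": 0, "dx": 4.5, "dy": 0.4, "dz": 0, "hand": 1}
    - {"ax": 0, "ay": 0, "az": 0, "dx": 4.5, "dy": 0.4, "dz": 0, "hand": 1}
    - {"ax": 0, "ay": 0, "az": 0, "dx": 4.5, "dy": 0.4, "dz": 0, "hand": 1}
    - {"ax": 0, "ay": 0, "az": 0, "dx": 4, "dy": 0.4, "dz": 0, "hand": 1}
    - {"ax": 0, "ay": 0, "az": 0, "dx": 2.5, "dy": 0.1, "dz": 0, "hand": 1}
    - {"ax": 0, "ay": 0, "az": 0, "dx": 0, "dy": 0, "dz": 0, "hand": 1}
    - {"ax": 0, "ay": 0, "az": 0, "dx": 0, "dy": 0, "dz": 0, "hand": 1}

```text
time_s: 7.65
tcp_pos: [0.4659, 0.088, 0.2921]
ee_rot: [[0.001, 1.0, -0.001], [1.0, -0.001, 0.001], [0.001, -0.001, -1.0]]
force: [0.5, -1.3, -1.7]
opening: 0.0231
grasp_force: 20.0
```

Emit:
step_arm:
  targets:
    - {"ax": 0, "ay": 0, "az": 0, "dx": 0, "dy": 0, "dz": 3, "hand": 1}
    - {"ax": 0, "ay": 0, "az": 0, "dx": 0, "dy": 0, "dz": 3, "hand": 1}
    - {"ax": 0, "ay": 0, "az": 0, "dx": 0, "dy": 0, "dz": 1.5, "hand": 1}
    - {"ax": 0, "ay": 0, "az": 0, "dx": 0, "dy": 0, "dz": 0.4, "hand": 1}
    - {"ax": 0, "ay": 0, "az": 0, "dx": 0, "dy": 0, "dz": 0, "hand": 1}
    - {"ax": 0, "ay": 0, "az": 0, "dx": 0, "dy": 0, "dz": 0, "hand": 1}

```text
time_s: 8.25
tcp_pos: [0.4664, 0.088, 0.2143]
ee_rot: [[0.002, 1.0, 0.001], [1.0, -0.002, 0.0], [0.0, 0.001, -1.0]]
force: [-0.3, 0.1, -2.3]
opening: 0.023
grasp_force: 20.0
```

```bash
python3 - <<'E'
from station import eyes,status
import cv2,numpy as np,time
f=[]
for i in range(6):
    s=status.read_state(); f.append(s['force'])
    o=eyes.snapshot('scene') if i%2 else None
print(np.round(f,2),s['tcp_pos'])
o=eyes.snapshot('scene')
cv2.imwrite('pics/g3.png',cv2.resize(o['img'][90:200,210:370],(800,550),interpolation=cv2.INTER_CUBIC)[:,:,::-1])
E
```

```text
[[-0.32  0.13 -2.33]
 [-0.32  0.13 -2.33]
 [ 0.7   0.43 -2.12]
 [ 0.7   0.43 -2.12]
 [-0.72  0.38 -2.42]
 [-0.72  0.38 -2.42]] [0.46636214 0.08833089 0.21437114]
```

View pics/g3.png

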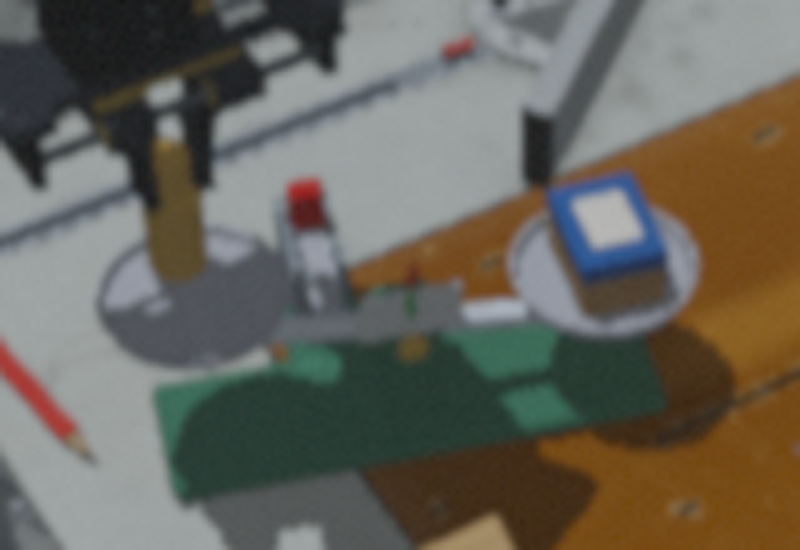

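The brass weight hovers about 1 cm over the pan at crop (175,280), clear of the rim, and the beam is on its stop. I'll lower it with contact sensing.

Emit:
step_arm:
  targets:
    - {"ax": 0, "ay": 0, "az": 0, "dx": 0, "dy": 0, "dz": 0.5, "hand": 1}
    - {"ax": 0, "ay": 0, "az": 0, "dx": 0, "dy": 0, "dz": 0.3, "hand": 1}
    - {"ax": 0, "ay": 0, "az": 0, "dx": 0, "dy": 0, "dz": 0, "hand": 1}
    - {"ax": 0, "ay": 0, "az": 0, "dx": 0, "dy": 0, "dz": 0, "hand": 1}
    - {"ax": 0, "ay": 0, "az": 0, "dx": 0, "dy": 0, "dz": 0, "hand": 1}

```text
time_s: 8.95
tcp_pos: [0.4658, 0.0886, 0.2055]
ee_rot: [[0.001, 1.0, 0.0], [1.0, -0.001, -0.0], [-0.0, 0.0, -1.0]]
force: [-0.3, 0.2, 0.5]
opening: 0.0233
grasp_force: 20.0
```

Emit:
step_arm:
  targets:
    - {"ax": 0, "ay": 0, "az": 0, "dx": 0, "dy": 0, "dz": 0.2, "hand": 1}
    - {"ax": 0, "ay": 0, "az": 0, "dx": 0, "dy": 0, "dz": 0, "hand": 1}
    - {"ax": 0, "ay": 0, "az": 0, "dx": 0, "dy": 0, "dz": 0, "hand": 1}
    - {"ax": 0, "ay": 0, "az": 0, "dx": 0, "dy": 0, "dz": 0, "hand": 1}

```text
time_s: 9.35
tcp_pos: [0.4657, 0.0885, 0.2034]
ee_rot: [[0.001, 1.0, -0.0], [1.0, -0.001, -0.0], [-0.0, -0.0, -1.0]]
force: [-1.4, 0.9, 0.4]
opening: 0.0234
grasp_force: 20.0
```

Emit:
step_arm:
  targets:
    - {"ax": 0, "ay": 0, "az": 0, "dx": 0, "dy": 0, "dz": 0.2, "hand": 1}
    - {"ax": 0, "ay": 0, "az": 0, "dx": 0, "dy": 0, "dz": 0, "hand": 1}
    - {"ax": 0, "ay": 0, "az": 0, "dx": 0, "dy": 0, "dz": 0, "hand": 1}
    - {"ax": 0, "ay": 0, "az": 0, "dx": 0, "dy": 0, "dz": 0, "hand": 1}

```text
time_s: 9.75
tcp_pos: [0.4658, 0.0885, 0.2014]
ee_rot: [[0.001, 1.0, 0.0], [1.0, -0.001, -0.0], [-0.0, 0.0, -1.0]]
force: [-1.3, 0.8, -0.6]
opening: 0.0234
grasp_force: 20.0
```

```bash
cat >> h.py <<'E'
def lid(o):
    h=cv2.cvtColor(o['img'],cv2.COLOR_RGB2HSV)[100:180,300:370]
    m=(h[...,0]>100)&(h[...,0]<125)&(h[...,1]>130); v,u=np.nonzero(m); return np.round([u.mean()+300,v.mean()+100,m.sum()],2)
E
python3 - <<'E'
from h import *
from station import eyes,status
d=pickle.load(open('d0.pkl','rb'))
o=eyes.snapshot('scene'); print(lid(d['scene']),lid(o))
for z in (.087+.042,.105+.042): print(np.round(proj(o,[.6884,-.0042,z]),1))
E
```

```text
[330.62 136.91 136.  ] [330.74 135.61 140.  ]
[330.7 133.4]
[330.8 128.8]
```

Emit:
step_arm:
  targets:
    - {"ax": 0, "ay": 0, "az": 0, "dx": 0, "dy": 0, "dz": 0, "hand": 0.9}
    - {"ax": 0, "ay": 0, "az": 0, "dx": 0, "dy": 0, "dz": 0, "hand": 0.4}
    - {"ax": 0, "ay": 0, "az": 0, "dx": 0, "dy": 0, "dz": 0, "hand": 0.3}
    - {"ax": 0, "ay": 0, "az": 0, "dx": 0, "dy": 0, "dz": 0, "hand": 0.1}
    - {"ax": 0, "ay": 0, "az": 0, "dx": 0, "dy": 0, "dz": 0, "hand": 0.1}
    - {"ax": 0, "ay": 0, "az": 0, "dx": 0, "dy": 0, "dz": 0, "hand": 0.1}

```text
time_s: 10.4
tcp_pos: [0.4658, 0.0885, 0.2014]
ee_rot: [[0.001, 1.0, 0.0], [1.0, -0.001, -0.0], [-0.0, 0.0, -1.0]]
force: [0.2, 0.2, 0.3]
opening: 0.0382
grasp_force: 0.0
```

```bash
python3 - <<'E'
from h import *
from station import eyes,status
o=eyes.snapshot('scene'); print(lid(o)); s=status.read_state(); print(s['force'],s['opening'])
cv2.imwrite('pics/g4.png',cv2.resize(o['img'][90:200,210:370],(800,550),interpolation=cv2.INTER_CUBIC)[:,:,::-1])
E
```

```text
[330.97 132.04 146.  ]
[ 0.19102834 -0.09837575 -0.02375001] 0.0386330850326402
```

View pics/g4.png

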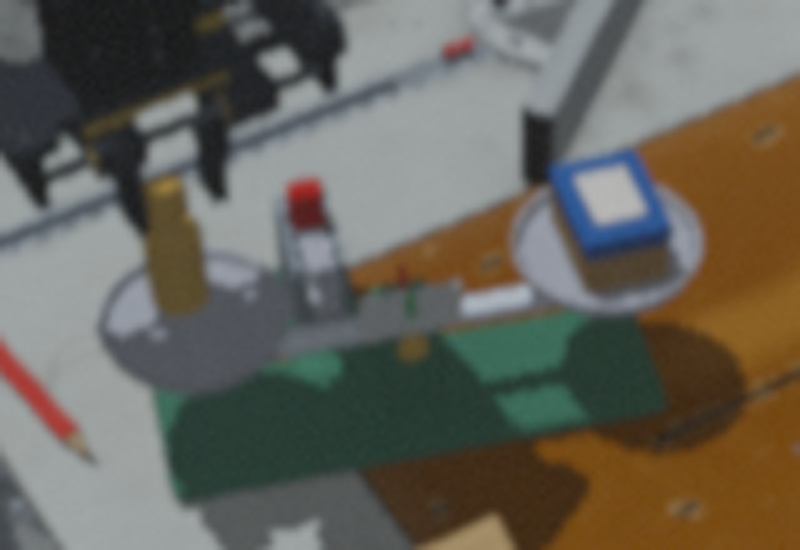

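The brass weight stands upright on the pan at crop (178,250), and the beam has swung to about level, so the box is the 200 g one. I'll lift off, turn toward the tab, then re-check the level.

Emit:
step_arm:
  targets:
    - {"ax": 0, "ay": 0, "az": 0, "dx": 0, "dy": 0, "dz": -1, "hand": 0.1}
    - {"ax": 0, "ay": 0, "az": 0, "dx": 0, "dy": 0, "dz": -2, "hand": 0.1}
    - {"ax": 0, "ay": 0, "az": 0, "dx": 0, "dy": 0, "dz": -3, "hand": 0.1}
    - {"ax": 0, "ay": 0, "az": 0, "dx": 0, "dy": 0, "dz": -3, "hand": 0.1}
    - {"ax": 0, "ay": 0, "az": 0, "dx": 0, "dy": 0, "dz": -1, "hand": 0.1}

```text
time_s: 10.95
tcp_pos: [0.4667, 0.089, 0.3049]
ee_rot: [[0.001, 1.0, 0.004], [1.0, -0.001, 0.0], [0.0, 0.004, -1.0]]
force: [-0.1, 0.7, -0.2]
opening: 0.0391
grasp_force: 0.0
```

Emit:
step_arm:
  targets:
    - {"ax": 0, "ay": 0, "az": -8, "dx": 0, "dy": 0, "dz": 0, "hand": 0.1}
    - {"ax": 0, "ay": 0, "az": -8, "dx": 0, "dy": 0, "dz": 0, "hand": 0.1}
    - {"ax": 0, "ay": 0, "az": -8, "dx": 0, "dy": 0, "dz": 0, "hand": 0.1}
    - {"ax": 0, "ay": 0, "az": -8, "dx": 0, "dy": 0, "dz": 0, "hand": 0.1}
    - {"ax": 0, "ay": 0, "az": -8, "dx": 0, "dy": 0, "dz": 0, "hand": 0.1}
    - {"ax": 0, "ay": 0, "az": -8, "dx": 0, "dy": 0, "dz": 0, "hand": 0.1}
    - {"ax": 0, "ay": 0, "az": -8, "dx": 0, "dy": 0, "dz": 0, "hand": 0.1}
    - {"ax": 0, "ay": 0, "az": -8, "dx": 0, "dy": 0, "dz": 0, "hand": 0.1}
    - {"ax": 0, "ay": 0, "az": -8, "dx": 0, "dy": 0, "dz": 0, "hand": 0.1}
    - {"ax": 0, "ay": 0, "az": 0, "dx": 0, "dy": 0, "dz": 0, "hand": 0.1}

```text
time_s: 11.95
tcp_pos: [0.4656, 0.0885, 0.3013]
ee_rot: [[-0.952, 0.308, -0.0], [0.308, 0.952, -0.0], [0.0, -0.0, -1.0]]
force: [0.1, -0.2, 0.5]
opening: 0.0392
grasp_force: 0.0
```

```bash
python3 - <<'E'
from h import *
from station import eyes,status
d=pickle.load(open('d0.pkl','rb')); t=d['top']
for z in (.107,.109): print('tab top',np.round(onz(t,218.39,187.84,z),4))
h=cv2.cvtColor(d['scene']['img'],cv2.COLOR_RGB2HSV)[110:150,255:290]
m=((h[...,0]<8)|(h[...,0]>172))&(h[...,1]>150); v,u=np.nonzero(m&(np.mgrid[0:40,0:35][0]<40)); print(u.min()+255,u.max()+255,v.min()+110,v.max()+110)
o=d['scene']
for p in ([.5665,.1303,.109],[.565,.1283,.109]):
  print('pred',np.round(proj(o,p),1), np.round(proj(t,p),1))
for i in range(4): o=eyes.snapshot('scene'); print(lid(o))
s=status.read_state(); e=np.array([.3105,.9506,0]); R=s['ee_rot']; print(s['tcp_pos'],np.round(R,3).tolist(),s['q'])
E
```

```text
tab top [0.566  0.1281 0.107 ]
tab top [0.5659 0.1276 0.109 ]
268 273 127 133
pred [270.9 126.5] [217.3 187.6]
pred [270.7 127. ] [218.1 188.2]
[330.9  132.22 145.  ]
[331.08 132.21 145.  ]
[330.89 132.15 146.  ]
[331.02 132.2  146.  ]
[0.46571636 0.08849997 0.30137395] [[-0.95, 0.313, -0.0], [0.313, 0.95, -0.0], [0.0, -0.0, -1.0]] [ 0.51949291  0.01285492 -0.79712003  1.7222811   0.00938532  1.41039101
  0.97337744]
```

The lid shift is steady at about 4.7 px, against 4.6 px expected for level, so the beam is level and settled. Now to the tab.

Emit:
step_arm:
  targets:
    - {"ax": 0, "ay": 0, "az": 0, "dx": -2, "dy": 1.7, "dz": 0, "hand": 0.1}
    - {"ax": 0, "ay": 0, "az": 0, "dx": -3, "dy": 2.5, "dz": 0, "hand": 0.1}
    - {"ax": 0, "ay": 0, "az": 0, "dx": -3.3, "dy": 2.7, "dz": 0, "hand": 0.1}
    - {"ax": 0, "ay": 0, "az": 0, "dx": 0, "dy": 0, "dz": 3, "hand": 0.1}
    - {"ax": 0, "ay": 0, "az": 0, "dx": 0, "dy": 0, "dz": 4, "hand": 0.1}
    - {"ax": 0, "ay": 0, "az": 0, "dx": 0, "dy": 0, "dz": 4, "hand": 0.1}
    - {"ax": 0, "ay": 0, "az": 0, "dx": 0, "dy": 0, "dz": 3, "hand": 0.1}
    - {"ax": 0, "ay": 0, "az": 0, "dx": 0, "dy": 0, "dz": 1, "hand": 0.1}
    - {"ax": 0, "ay": 0, "az": 0, "dx": 0, "dy": 0, "dz": 0, "hand": 0.1}
    - {"ax": 0, "ay": 0, "az": 0, "dx": 0, "dy": 0, "dz": 0, "hand": 0.1}

```text
time_s: 13.15
tcp_pos: [0.5669, 0.1287, 0.153]
ee_rot: [[-0.951, 0.311, 0.002], [0.311, 0.951, 0.0], [-0.002, 0.001, -1.0]]
force: [-0.2, -0.0, 0.3]
opening: 0.0389
grasp_force: 0.0
```

```bash
python3 - <<'E'
from h import *
from station import eyes,status
o=eyes.snapshot('scene'); print(lid(o)); s=status.read_state(); print(s['tcp_pos'],s['force'])
cv2.imwrite('pics/g5.png',cv2.resize(o['img'][85:185,215:345],(780,600),interpolation=cv2.INTER_CUBIC)[:,:,::-1])
E
```

```text
[332.14 133.04 128.  ]
[0.5670411  0.12877667 0.15330767] [ 0.35092275 -0.09344657  0.04729469]
```

View pics/g5.png

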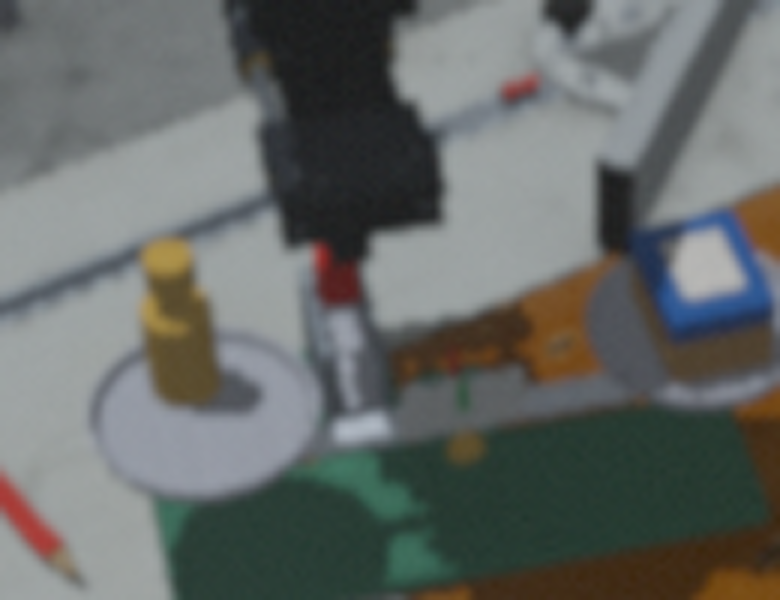

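The fingers straddle the tab at crop (338,270), the brass weight stands well clear at (180,330), and the beam is level (the lid change is only shadow). I'll descend and pinch.

Emit:
step_arm:
  targets:
    - {"ax": 0, "ay": 0, "az": 0, "dx": 0.1, "dy": 0, "dz": 1, "hand": 0.1}
    - {"ax": 0, "ay": 0, "az": 0, "dx": 0, "dy": 0, "dz": 1, "hand": 0.1}
    - {"ax": 0, "ay": 0, "az": 0, "dx": 0, "dy": 0, "dz": 1, "hand": 0.1}
    - {"ax": 0, "ay": 0, "az": 0, "dx": 0, "dy": 0, "dz": 0.7, "hand": 0.1}
    - {"ax": 0, "ay": 0, "az": 0, "dx": 0, "dy": 0, "dz": 0, "hand": 0.1}

```text
time_s: 13.7
tcp_pos: [0.5649, 0.1286, 0.1137]
ee_rot: [[-0.951, 0.31, -0.001], [0.31, 0.951, -0.0], [0.001, -0.001, -1.0]]
force: [-0.7, -0.1, -0.4]
opening: 0.0392
grasp_force: 0.0
```

Emit:
step_arm:
  targets:
    - {"ax": 0, "ay": 0, "az": 0, "dx": 0, "dy": 0, "dz": 0, "hand": 0.4}
    - {"ax": 0, "ay": 0, "az": 0, "dx": 0, "dy": 0, "dz": 0, "hand": 0.6}
    - {"ax": 0, "ay": 0, "az": 0, "dx": 0, "dy": 0, "dz": 0, "hand": 1}
    - {"ax": 0, "ay": 0, "az": 0, "dx": 0, "dy": 0, "dz": 0, "hand": 1}
    - {"ax": 0, "ay": 0, "az": 0, "dx": 0, "dy": 0, "dz": 0, "hand": 1}
    - {"ax": 0, "ay": 0, "az": 0, "dx": 0, "dy": 0, "dz": 0, "hand": 1}
  force: 10

```text
time_s: 14.3
tcp_pos: [0.5651, 0.1288, 0.1143]
ee_rot: [[-0.951, 0.31, 0.0], [0.31, 0.951, 0.0], [-0.0, 0.0, -1.0]]
force: [0.1, 1.0, -0.9]
opening: 0.0156
grasp_force: 10.0
```

Pinched. Now I'll slide 35 mm along -y of the tool.

Emit:
step_arm:
  targets:
    - {"ax": 0, "ay": 0, "az": 0, "dx": 0, "dy": -0.5, "dz": 0, "hand": 1}
    - {"ax": 0, "ay": 0, "az": 0, "dx": 0, "dy": -0.5, "dz": 0, "hand": 1}
    - {"ax": 0, "ay": 0, "az": 0, "dx": 0, "dy": -0.5, "dz": 0, "hand": 1}
    - {"ax": 0, "ay": 0, "az": 0, "dx": 0, "dy": 0, "dz": 0, "hand": 1}

```text
time_s: 14.7
tcp_pos: [0.5601, 0.1131, 0.1143]
ee_rot: [[-0.95, 0.311, -0.001], [0.311, 0.95, -0.001], [0.0, -0.001, -1.0]]
force: [-1.1, -0.9, -0.8]
opening: 0.0158
grasp_force: 10.0
```

Emit:
step_arm:
  targets:
    - {"ax": 0, "ay": 0, "az": 0, "dx": 0, "dy": -0.5, "dz": 0, "hand": 1}
    - {"ax": 0, "ay": 0, "az": 0, "dx": 0, "dy": -0.4, "dz": 0, "hand": 1}
    - {"ax": 0, "ay": 0, "az": 0, "dx": 0, "dy": -0.4, "dz": 0, "hand": 1}
    - {"ax": 0, "ay": 0, "az": 0, "dx": 0, "dy": -0.3, "dz": 0, "hand": 1}
    - {"ax": 0, "ay": 0, "az": 0, "dx": 0, "dy": -0.2, "dz": 0, "hand": 1}
    - {"ax": 0, "ay": 0, "az": 0, "dx": 0, "dy": 0, "dz": 0, "hand": 1}
    - {"ax": 0, "ay": 0, "az": 0, "dx": 0, "dy": 0, "dz": 0, "hand": 1}

```text
time_s: 15.4
tcp_pos: [0.555, 0.0976, 0.1144]
ee_rot: [[-0.951, 0.31, 0.0], [0.31, 0.951, 0.0], [-0.0, 0.0, -1.0]]
force: [2.9, 2.5, -4.0]
opening: 0.0159
grasp_force: 10.0
```

Emit:
step_arm:
  targets:
    - {"ax": 0, "ay": 0, "az": 0, "dx": 0, "dy": -0.2, "dz": 0, "hand": 1}
    - {"ax": 0, "ay": 0, "az": 0, "dx": 0, "dy": 0, "dz": 0, "hand": 1}
    - {"ax": 0, "ay": 0, "az": 0, "dx": 0, "dy": 0, "dz": 0, "hand": 1}

```text
time_s: 15.7
tcp_pos: [0.5549, 0.0974, 0.1146]
ee_rot: [[-0.951, 0.308, 0.002], [0.308, 0.951, 0.003], [-0.001, 0.003, -1.0]]
force: [6.2, 8.0, -7.0]
opening: 0.016
grasp_force: 10.0
```

Emit:
step_arm:
  targets:
    - {"ax": 0, "ay": 0, "az": 0, "dx": 0, "dy": -0.1, "dz": 0, "hand": 1}
    - {"ax": 0, "ay": 0, "az": 0, "dx": 0, "dy": 0, "dz": 0, "hand": 1}
    - {"ax": 0, "ay": 0, "az": 0, "dx": 0, "dy": 0, "dz": 0, "hand": 1}

```text
time_s: 16.0
tcp_pos: [0.5548, 0.0973, 0.1147]
ee_rot: [[-0.951, 0.308, 0.003], [0.308, 0.951, 0.004], [-0.001, 0.005, -1.0]]
force: [7.9, 11.0, -9.8]
opening: 0.0161
grasp_force: 10.0
```

It stops firmly at 55 mm from the beam line, which is the fully-in figure. I'll relieve the push, open, and rise.

Emit:
step_arm:
  targets:
    - {"ax": 0, "ay": 0, "az": 0, "dx": 0, "dy": 0.2, "dz": 0, "hand": 1}
    - {"ax": 0, "ay": 0, "az": 0, "dx": 0, "dy": 0, "dz": 0, "hand": 1}
    - {"ax": 0, "ay": 0, "az": 0, "dx": 0, "dy": 0, "dz": 0, "hand": 0.4}
    - {"ax": 0, "ay": 0, "az": 0, "dx": 0, "dy": 0, "dz": 0, "hand": 0.2}
    - {"ax": 0, "ay": 0, "az": 0, "dx": 0, "dy": 0, "dz": 0, "hand": 0.2}
    - {"ax": 0, "ay": 0, "az": 0, "dx": 0, "dy": 0, "dz": 0, "hand": 0.2}

```text
time_s: 16.6
tcp_pos: [0.5545, 0.096, 0.1144]
ee_rot: [[-0.951, 0.31, -0.0], [0.31, 0.951, -0.0], [0.0, -0.0, -1.0]]
force: [0.4, -0.3, 0.4]
opening: 0.0331
grasp_force: 0.0
```

Emit:
step_arm:
  targets:
    - {"ax": 0, "ay": 0, "az": 0, "dx": 0, "dy": 0, "dz": -1, "hand": 0.2}
    - {"ax": 0, "ay": 0, "az": 0, "dx": 0, "dy": 0, "dz": -2, "hand": 0.2}
    - {"ax": 0, "ay": 0, "az": 0, "dx": 0, "dy": 0, "dz": -4, "hand": 0.2}
    - {"ax": 0, "ay": 0, "az": 0, "dx": 0, "dy": 0, "dz": -4, "hand": 0.2}
    - {"ax": 0, "ay": 0, "az": 0, "dx": 0, "dy": 4, "dz": -4, "hand": 0.2}
    - {"ax": 0, "ay": 0, "az": 0, "dx": 0, "dy": 5, "dz": 0, "hand": 0.2}
    - {"ax": 0, "ay": 0, "az": 0, "dx": 0, "dy": 5, "dz": 0, "hand": 0.2}
    - {"ax": 0, "ay": 0, "az": 0, "dx": 0, "dy": 5, "dz": 0, "hand": 0.2}
    - {"ax": 0, "ay": 0, "az": 0, "dx": 0, "dy": 3, "dz": 0, "hand": 0.2}
    - {"ax": 0, "ay": 0, "az": 0, "dx": 0, "dy": 0, "dz": 0, "hand": 0.2}

```text
time_s: 17.6
tcp_pos: [0.6198, 0.3064, 0.2595]
ee_rot: [[-0.953, 0.304, -0.002], [0.304, 0.953, 0.003], [0.003, 0.002, -1.0]]
force: [-0.9, 0.0, 0.5]
opening: 0.0347
grasp_force: 0.0
```

```bash
python3 - <<'E'
from h import *
from station import eyes,status
d=pickle.load(open('d0.pkl','rb'))
o=eyes.snapshot('scene'); t=eyes.snapshot('top'); print(lid(o),status.read_state()['tcp_pos'])
h=cv2.cvtColor(t['img'],cv2.COLOR_RGB2HSV)[175:215,205:245]
m=((h[...,0]<8)|(h[...,0]>172))&(h[...,1]>150)&(h[...,2]>80); n,l,st,c=cv2.connectedComponentsWithStats(m.astype(np.uint8))
for i in range(1,n):
  if st[i,4]>10:
    q=c[i]+[205,175]; p=onz(t,*q,.108); w=p-[.566,.1279,.108]; print(st[i,4],q,p,'moved',w@np.array([.31,.951,0]),w@np.array([.951,-.31,0]))
a=cv2.resize(o['img'][110:190,225:355],(520,320),interpolation=cv2.INTER_CUBIC);b=cv2.resize(t['img'][130:260,200:300],(280,364),interpolation=cv2.INTER_CUBIC)
cc=np.zeros((364,800,3),np.uint8); cc[:320,:520]=a; cc[:,520:]=b; cv2.imwrite('pics/end.png',cc[:,:,::-1])
E
```

```text
[330.52 131.35 159.  ] [0.62103628 0.30167586 0.25990303]
44 [231.34090909 192.65909091] [0.55430274 0.09465381 0.108     ] moved -0.03524327338026999 -0.0008177746058227187
```

View pics/end.png

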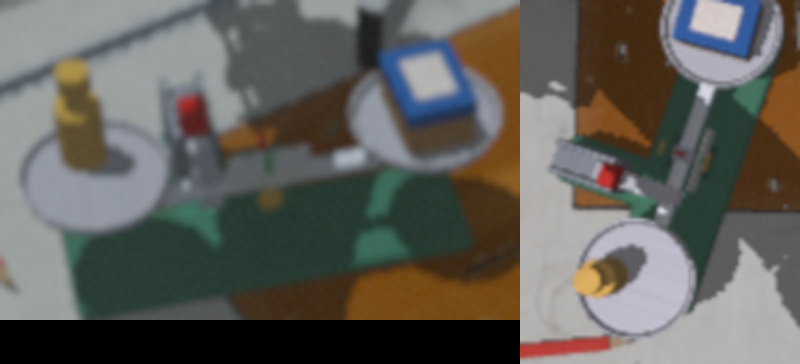

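The final picture shows the tab fully in (moved 35 mm), the fork over the beam, the beam level, the brass weight upright on the near pan, and the gripper clear of everything.

```bash
python3 -c "
from station import r
print(r.hand_in())"
```

```text
the job is handed in; nothing more can be done
None
```

The job is handed in at about 18 s: the far-pan box is the 200 g one, balanced by the brass 200 g weight alone, with the beam level, the lock fully in (35 mm by camera) and the gripper clear.

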